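# Dry a rinsed tumbler on the hold-to-run dryer

## Robot

A 6-joint arm with a two-finger parallel gripper is mounted at the origin on the work surface. World frame = base frame: x ahead of the robot, y to its left, z up, the work surface at z = 0. Lengths are in mm, angles in rad, forces in N, time in s.
With the tool pointing down it reaches from about 275 to 1000 mm from the base axis. Payload 8.4 kg.
Tool frame: the origin (TCP) lies midway between the tips of the shut fingers; the grasp point (between the pads) lies 19 mm behind it; z points along the fingers, y is the line along which they close (so a half turn about z gives the same grasp; the last joint's range is limited). The gripper opens to 85 mm and grips with 20 to 120 N. Pads are 22 mm wide; open, the fingers measure 114 mm over their backs; the gripper's body (76 mm by 85 mm) begins 54 mm behind the grasp point. The pads swing forward as they close: fully open they stand 13 mm farther back than shut.
Start: joints at [-1.326, 0.353, 1.633, -0, 1.155, -0.002], TCP at [152.687, -606.065, 231.281] pointing down, gripper open.
Joint ranges: [-2.63, 2.63], [-0.92, 2.1], [0.06, 2.66], [-1.3, 4.44], [0, 2.69], [-3.02, 3.02]. Speed limits (rad/s): [2.22, 2.22, 2.79, 3.14, 3.14, 3.14].

## Interface

Orientations are given as a unit quaternion [x, y, z, w].
In Python, from workcell import sense, snapshot, camera_model, sign_off, recognise gives the robot as it stands.
- The arm moves only by the tool carry_out, never from a script. Its argument "targets" is a list of rows, each an object of numbers: "x", "y", "z": the shift along the tool's x, y, z in m; "rx", "ry", "rz": the turn, a rotation vector about the tool's x, y, z in degrees. A call has 1 to 12 rows; each row is the pose to reach, as a shift and turn from the pose commanded when the call began, along the tool's axes at that moment; what a row does not reach only later rows make up. A row lasts 1/10 s, in which the tool goes at most 50 mm and 8.59 degrees, less where a joint would pass 70% of its speed; a pose out of reach is approached as far as the arm can. A call with a gripper value outside its range is refused whole. "gripper" is the closure, from -1 (fully open) to 1 (shut), so that 0 is half open, set as the call begins (left out, the last holds). The fingers move at their own pace and stop on an object; "force" is the grip in N (left out, the last holds). Time passes only in rows, so rows that repeat a pose let the fingers close. It gives the time, the measured TCP pose, the force, the opening and the grip force at its end, in the units of the state.
- sense(): the state, without advancing time (a new reading comes with each control period).
- snapshot(name): name is "scene" or "top"; returns (picture, depth): 420x560x3 uint8, red, green, blue; 420x560 float32, mm along the optical axis (not along the pixel's ray), 0 where there is no reading.
- camera_model(name): a dict with "camera_matrix" (3x3 intrinsics, pixels), "xyz" and "orientation" of the camera in the world. Camera axes: x right, y down, z forward; pixel columns grow to the right and rows downward; lengths in mm; the calibration is good to about 2 mm. A picture is of the moment at which its call begins. camera_model takes no time and is no camera call.
- sign_off(): hands the job in; it is judged then, once.
Trained networks look in the newest picture that a camera, given by its name, has taken for a name from the list of things; names that differ only in an ending like _2 or _b are one class to them, and where a whole thing is asked for, a point or a joint stands for the part that bears it (a point fixed in the world has none). Each returns a list of dicts, best first, with "conf" (0 to 1); they miss things now and then, are a little off and sometimes report something else, mostly with a low value. They report only what shows in the picture. A call takes as long as a camera call. They do not tell look-alikes from the thing itself.
- recognise(camera, target): "at" ([x, y, z] in mm, in world coordinates, good to about 4 mm: the middle of the surface that is visible of it).
The state is a dict: "time": time; "qpos": joint angles; "dq": joint speeds; "joint_torque": joint torques, N m; "tool_pos": TCP position; "ee_rot": TCP orientation; "contact_force": force on the tool from outside, world axes, zero at the start; "moment": the same for the moment, N m; "opening": finger opening in mm; "grip_force": force on a finger pad.
Only numpy, scipy, OpenCV 4.12 (cv2) and the standard library are available. Lean on these libraries where they do the work, as an engineer would, in place of code of your own. Each camera call takes 0.05 s, during which the arm holds its last target. There are 200 camera calls.

## Task

Take the rinsed tumbler out of its wooden cradle, turn it mouth down over the dryer's steel peg so that its rim sits flat on the rubber pad, and let go of it. Only then press the dryer's red paddle down with the fingertips past its first two clicks to the third, and finish while still holding it down there against its spring: the program ends holding, with the fingers on the paddle. Leave the tumbler standing on the peg, and do not shift the mug, glass globe, candle jar and gift box.

Things in the scene. Friction and masses are not known exactly. Their poses are not given: they have to be found in the camera images.
- tumbler: Teal tumbler with a bright steel base, a straight hollow cylinder, outside diameter 60 mm, inside 54 mm, 120 mm long, about 0.2 kg. Origin mid-length on its axis; its x axis runs along the tumbler from the closed base to the open mouth. At the start it lies level in the cradle, mouth pointing away from the robot within about 32 degrees either side, axis 46 mm above the table.
- tumbler_mouth (a point): Centre of the tumbler's open rim, 60 mm along its x from its origin.
- cradle: Fixed wooden cradle 120 x 52 mm, two low V saddles 42 mm either side of the middle along its x; all of it is narrower than the tumbler and stays under it (at most 24 mm above the table), so fingers can straddle the tumbler anywhere. Origin on the table under its middle.
- dryer: Fixed dryer: grey base 130 (x) x 250 (y) x 20 mm, origin on the table under its centre. At y = +75 mm a steel peg on a round black rubber pad; at y = -75 mm a white housing 80 (x) x 60 (y) mm, top 150 mm above the table, the red paddle sticking out of its outer (-y) side. Yellow, orange, red dots with a black pointer on its +x and -x sides mark clicks 1, 2, 3.
- peg_foot (a point): Centre of the rubber pad's top (pad 84 mm across, 24 mm above the table), where the tumbler's rim comes to sit; its z points up. The peg rises from it, 30 mm diameter, round top 85 mm above this point.
- paddle: Red paddle of the lever, 44 mm (x) x 50 mm (y) x 12 mm thick. Origin at the middle of its upper face, 150 mm above the table when up, 27 mm out from the housing's side; x and y axes as the dryer's, z up. It moves straight down with the lever.
- lever (a joint): Travel of the lever in m: 0 up at rest, growing as the paddle is pressed down; clicks at 0.012, 0.024 and 0.036, hard stop at 0.039. Pressing takes 5 to 12 N (a hump of about 3 N before each click), about 10 N to hold at the third; it springs back up from anywhere when let go.
- mug: Bystander: red mug, 80 mm across, 90 mm tall, with a handle. Origin under its centre.
- globe: Bystander: glass globe on a wooden foot, 80 mm across, 86 mm tall. Origin under its centre.
- candle: Bystander: amber candle jar, 72 mm across, 80 mm tall. Origin under its centre.
- gift_box: Bystander: white-lidded gift box 96 x 96 x 62 mm. Origin under its centre.
Not all that is in view belongs to the job. Leave any purple look-alike of the tumbler alone.

How it is judged (in metres and radians):
On the way, in this order (a step that is already met when the one before it is completed fails the run):
1. the tumbler stands mouth down on the peg's pad, let go (horizontal distance between tumbler_mouth and peg_foot below 0.018 m and z of tumbler_mouth in the frame of peg_foot between -0.006 and 0.006 m and angle between tumbler's own x axis and vertical above 3.04 rad and contact force between the fingers and tumbler below 0.3 N and linear speed of tumbler below 0.03 m/s), for 0.2 s.
2. the fingers press the paddle down to the third click (value of joint lever above 0.033 m and contact force between the fingers and paddle above 2 N), for 0.3 s.
At the end, for the whole second after the job is handed in: The tumbler stands mouth down over the peg (within 6 degrees of upright, mouth centre within 18 mm of the pad's centre, rim within 6 mm of the pad), at rest and not touched by the fingers, and the fingers hold the paddle with more than 2 N at the third click (lever beyond 0.033 m) (all of step 1 and all of step 2); the arm keeps its last pose, push and grip.
It fails at once if the red mug is shifted more than 30 mm (distance of mug from where it was at the start of the episode above 0.03 m).
It fails at once if the glass globe is shifted more than 30 mm (distance of globe from where it was at the start of the episode above 0.03 m).
It fails at once if the candle jar is shifted more than 30 mm (distance of candle from where it was at the start of the episode above 0.03 m).
It fails at once if the gift box is shifted more than 30 mm (distance of gift_box from where it was at the start of the episode above 0.03 m).
It also fails if it takes over 61 s, if anything falls off the work surface, if the arm or the gripper's body presses on something with over 40 N, if the wrist force passes 120 N, or if a joint passes its speed limit or range.

## Working session

There is one attempt and no reset: what is moved stays moved. The work goes in short steps, Python scripts to look and compute and a tool call to move; the robot and the scene stay as the last step left them, time stands still between calls to the robot, and variables do not carry over. Pictures are saved under pics/ and viewed, at most 10 in all, crops included, and the job is handed in when it is done.

Besides the shell and the picture viewer there is one more tool, called as name(argument=value, ...) on one line, values as JSON. carry_out: Moves the arm, as the interface text tells. Its arguments: {"type":"object","properties":{"targets":{"type":"array"},"gripper":{"type":"number"},"force":{"type":"number"}},"required":["targets"]}

```bash
mkdir -p pics; cat > h.py <<'E'
import numpy as np, cv2
from scipy.spatial.transform import Rotation as R
from workcell import sense, snapshot, camera_model, sign_off, recognise
def cloud(name,depth):
    m=camera_model(name);K=np.array(m["camera_matrix"])
    v,u=np.mgrid[:420,:560];d=depth.astype(float)
    P=np.stack([(u-K[0,2])/K[0,0]*d,(v-K[1,2])/K[1,1]*d,d],-1)
    W=P@R.from_quat(m["orientation"]).as_matrix().T+np.array(m["xyz"])
    W[d==0]=np.nan
    return W
def snap(name,f):
    p,d=snapshot(name);cv2.imwrite(f"pics/{f}.png",p[:,:,::-1]);W=cloud(name,d);np.savez(f"{f}.npz",p=p,W=W);return p,W
E
python3 - <<'E'
from h import *
s=sense();print(s)
for n in("scene","top"):
    print(n,camera_model(n)); snap(n,n+"0")
a=[cv2.imread(f"pics/{n}0.png") for n in("scene","top")]
for n in("scene","top"):
  for t in("tumbler","cradle","dryer","paddle","mug","globe","candle","gift_box"):
    r=recognise(n,t);print(n,t,[(np.round(q["at"]).tolist(),round(q["conf"],2)) for q in r])
E
```

```text
{'time': 0.0, 'qpos': array([-1.32637095e+00,  3.53626039e-01,  1.63417853e+00,  4.97952652e-06,
        1.15520488e+00, -2.39892279e-03]), 'dq': array([ 0.00069301, -0.00177474,  0.00055503, -0.00021341,  0.00110142,
        0.00141174]), 'joint_torque': array([-2.75895827e-04, -6.05259776e+01, -3.42065549e+01,  2.05652566e-05,
        9.35460470e-03, -2.55649871e-05]), 'tool_pos': array([ 152.58404673, -605.56972682,  230.55649941]), 'ee_rot': array([ 9.92394256e-01,  1.23098086e-01, -8.32563185e-05, -7.03494976e-04]), 'contact_force': array([ 0.32421025, -0.43116525, -0.04850292]), 'moment': array([-0.02609371, -0.03633342,  0.00663452]), 'grip_force': 0.0, 'opening': 85.49236763406853}
scene {'camera_matrix': array([[463.8750116 ,   0.        , 282.19364523],
       [  0.        , 463.8750116 , 215.94029953],
       [  0.        ,   0.        ,   1.        ]]), 'xyz': array([1003.22007623, -533.84270153,  838.65311284]), 'orientation': array([ 0.89199965,  0.24279642, -0.10829831, -0.36559266])}
top {'camera_matrix': array([[409.14477436,   0.        , 277.95264441],
       [  0.
[... 341 characters left out ...]
radle [([564.0, 250.0, 10.0], 0.65)]
scene dryer [([588.0, -232.0, 23.0], 0.9)]
scene paddle [([560.0, -305.0, 153.0], 0.58)]
scene mug [([781.0, 38.0, 60.0], 0.67), ([785.0, -142.0, 61.0], 0.56)]
scene globe [([783.0, -140.0, 60.0], 0.63)]
scene candle []
scene gift_box [([537.0, 446.0, 60.0], 0.92)]
top tumbler [([401.0, 153.0, 53.0], 0.87), ([560.0, 261.0, 73.0], 0.66)]
top cradle []
top dryer [([561.0, -191.0, 22.0], 0.61)]
top paddle [([554.0, -295.0, 152.0], 0.64), ([558.0, 262.0, 72.0], 0.63)]
top mug [([782.0, 36.0, 28.0], 0.59)]
top globe [([789.0, 38.0, 30.0], 0.65), ([765.0, -116.0, 71.0], 0.61)]
top candle [([761.0, 181.0, 74.0], 0.63)]
top gift_box [([524.0, 462.0, 65.0], 0.67)]
```

View pics/scene0.png

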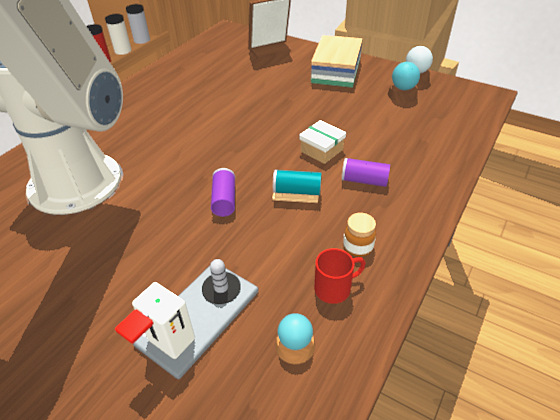

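View pics/top0.png

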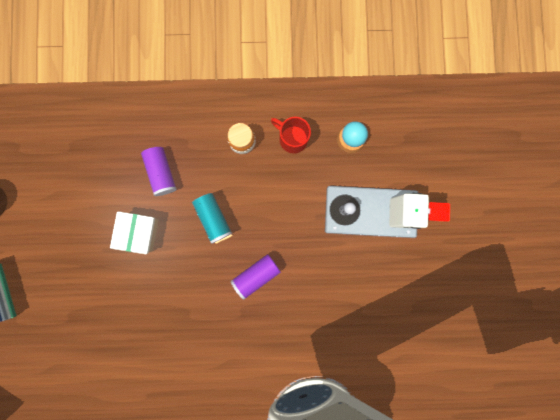

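The scene view shows three candidates: the teal tumbler on its cradle at (297,184), and purple ones at (223,192) and (366,172). In the top view, teal is at (212,218) and purple at (158,170) and (255,277). I choose the teal one. The dryer is at top (372,212), with the peg at (347,209) and the paddle at (438,212). Next I measure both and check the choice in a crop.

```bash
python3 - <<'E'
from h import *
from scipy.optimize import least_squares
P=[]
for n in("scene","top"):
    z=np.load(n+"0.npz");p=z["p"];W=z["W"];h=cv2.cvtColor(p,cv2.COLOR_RGB2HSV)
    hue=h[...,0]; 
    m=(hue>80)&(hue<100)&(h[...,1]>120)&(np.hypot(W[...,0]-562,W[...,1]-255)<90)&(W[...,2]>20)
    q=W[m];P.append(q);print(n,"teal",len(q),q.mean(0).round(1))
    # fit of cylinder r=30
    def f(x,q=q):
        d=np.array([np.cos(x[2]),np.sin(x[2]),0]);v=q-[x[0],x[1],x[3]]
        return np.linalg.norm(v-np.outer(v@d,d),axis=1)-30
    r=least_squares(f,[562,255,.3,46],loss="soft_l1");x=r.x
    d=np.array([np.cos(x[2]),np.sin(x[2])]);
    # extent, all points near the cylinder surface incl. steel base
    V=W.reshape(-1,3);a=(V-[x[0],x[1],46])@np.r_[d,0];rr=np.linalg.norm(V-[x[0],x[1],46]-np.outer(a,np.r_[d,0]),axis=1)
    k=(abs(rr-30)<5)&(V[:,2]>40)&(abs(a)<90)
    lo,hi=np.percentile(a[k],[.5,99.5]);print("yaw",np.degrees(x[2]),"z",x[3],"ext",lo,hi,"centre",x[:2]+d*(lo+hi)/2, "rms",np.std(f(x)))
    # dryer: base top
    b=(abs(W[...,2]-20)<6)&(np.hypot(W[...,0]-565,W[...,1]+190)<160)&(h[...,1]<70)&(h[...,2]>70)
    B=W[b][:,:2].astype(np.float32);print("base",len(B),cv2.minAreaRect(B))
    reg=np.hypot(W[...,0]-565,W[...,1]+190)<190
    k=reg&(abs(W[...,2]-150)<6);Q=W[k];hs=h[k];red=(hs[:,1]>150)&((hs[:,0]<8)|(hs[:,0]>172))
    print("housing top",cv2.minAreaRect(Q[~red][:,:2].astype(np.float32)),Q[~red][:,2].mean(),"paddle",cv2.minAreaRect(Q[red][:,:2].astype(np.float32)),Q[red].mean(0))
    k=reg&(W[...,2]>40)&(W[...,2]<125)&(W[...,1]>-180);print("peg",k.sum(),W[k].mean(0),W[k].min(0),W[k].max(0))
    k=k&(W[...,2]>90);print("pegtop",np.nanmean(W[k],0))
    k=reg&(h[...,2]<60)&(abs(W[...,2]-24)<5);B=W[k][:,:2].astype(np.float32);print("pad",cv2.minEnclosingCircle(B),len(B))
p=cv2.imread("pics/scene0.png")
cv2.imwrite("pics/crop1.png",cv2.resize(p[120:340,100:410],None,fx=2.5,fy=2.5,interpolation=cv2.INTER_CUBIC))
for n in("top","scene"):
  W=np.load(n+"0.npz")["W"]
  for c in((781,36),(775,-130),(761,181),(530,455),(696,392),(405,140)):
    k=(np.hypot(W[...,0]-c[0],W[...,1]-c[1])<75)&(W[...,2]>15);print(n,c,W[k].min(0).round(),W[k].max(0).round())
E
```

```text
scene teal 976 [569.8 246.5  62. ]
yaw 24.583906366489106 z 46.62278425405211 ext -80.49191596203818 39.17701441352735 centre [559.19076283 262.69389755] rms 1.8205592686449665
base 3809 ((568.0975952148438, -171.5009002685547), (248.68064880371094, 130.9972381591797), 85.78533935546875)
housing top ((562.0974731445312, -248.08689880371094), (64.44833374023438, 82.62226867675781), 85.00520324707031) 150.86868543551492 paddle ((557.1874389648438, -302.7928161621094), (48.8106803894043, 45.996578216552734), 86.45858001708984) [ 559.06336419 -304.1350133   150.68729675]
peg 406 [ 587.37485305 -103.73363006   81.71552546] [ 561.08337693 -148.46714497   41.12076081] [749.67256239 -83.24211665 111.51843127]
pegtop [ 577.2958023  -100.01448452  102.80250831]
pad ((574.5234375, -98.23358917236328), 40.749549865722656) 189
top teal 866 [562.5 259.7  69.9]
yaw 24.751242957597007 z 44.48503274503116 ext -89.69837331366548 13.71463858705804 centre [566.53453673 265.01286677] rms 1.7305360031619923
base 3050 ((567.251220703125, -169.96450805664062), (249.416259765625, 129.6310272216797), 85.37468
[... 447 characters left out ...]
2 -93.71757907 103.30969952]
pad ((591.6904296875, -123.6364974975586), 12.847838401794434) 27
top (781, 36) [735.  -1.  15.] [821.  96.  95.]
top (775, -130) [ 736. -154.   15.] [806. -87.  88.]
top (761, 181) [736. 144.  15.] [803. 215.  86.]
top (530, 455) [471. 411.  15.] [580. 521.  68.]
top (696, 392) [624. 360.  16.] [756. 447.  63.]
top (405, 140) [346.  85.  16.] [459. 212.  65.]
scene (781, 36) [736.  -5.  15.] [822.  96.  94.]
scene (775, -130) [ 740. -162.   15.] [810. -96.  89.]
scene (761, 181) [737. 142.  15.] [809. 212.  86.]
scene (530, 455) [470. 411.  15.] [582. 520.  68.]
scene (696, 392) [630. 359.  15.] [755. 433.  65.]
scene (405, 140) [346.  84.  15.] [459. 212.  65.]
```

View pics/crop1.png

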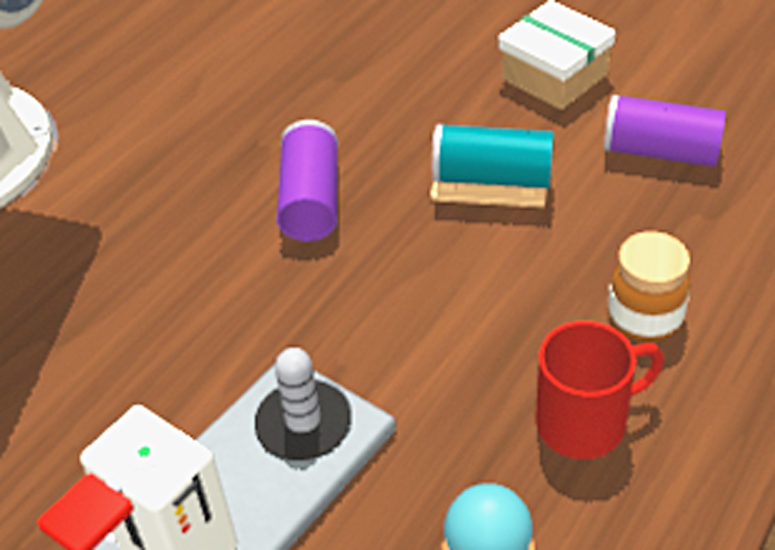

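The crop confirms the choice: the teal tumbler with its steel base lies on the wooden cradle, the mouth facing away, and the purple ones lie loose. I'll grasp near the base with the tool tilted 35° outward, then pitch it 90° inward to put the mouth down.

```bash
cat >> h.py <<'E'
from scipy.spatial.transform import Slerp
D=np.radians(24.6); C=np.array([559.3,262.3,46.]); PEG=np.array([573.7,-96.3,24.])
def ori(head,tilt):
    "tool z tilted outward by tilt deg from down along heading (deg); tool y horizontal"
    h=np.array([np.cos(np.radians(head)),np.sin(np.radians(head)),0]);t=np.radians(tilt)
    z=np.sin(t)*h-np.cos(t)*np.array([0,0,1]);x=np.cos(t)*h+np.sin(t)*np.array([0,0,1])
    return R.from_matrix(np.stack([x,np.cross(z,x),z],1))
def rows(keys):
    "keys: (TCP pos mm, Rotation, n rows)"
    s=sense();p0=np.array(s["tool_pos"]);r0=R.from_quat(s["ee_rot"]);out=[];p,r=p0,r0
    for q,o,n in keys:
        sl=Slerp([0,1],R.concatenate([r,o]))
        for i in range(1,n+1):
            t=i/n;d=r0.inv().apply(p+(q-p)*t-p0)/1000;v=np.degrees((r0.inv()*sl(t)).as_rotvec())
            out.append(dict(zip(("x","y","z","rx","ry","rz"),[*map(float,d.round(4)),*map(float,v.round(2))])))
        p,r=np.array(q),o
    print(len(out));print(str(out).replace("'",'"'))
def say():
    s=sense();print(s["time"],s["tool_pos"].round(1),R.from_quat(s["ee_rot"]).as_matrix().round(3).tolist(),s["qpos"].round(3),s["contact_force"].round(1),s["opening"],s["grip_force"])
E
python3 - <<'E'
from h import *
o=R.from_quat(sense()["ee_rot"])
rows([([400,-430,320],o,4),([500,-150,320],o,6),([510,0,320],o,2)])
E
```

```text
12
[{"x": 0.0707, "y": -0.0276, "z": -0.0222, "rx": 0.0, "ry": 0.0, "rz": 0.0}, {"x": 0.1414, "y": -0.0552, "z": -0.0444, "rx": 0.0, "ry": 0.0, "rz": 0.0}, {"x": 0.2121, "y": -0.0827, "z": -0.0665, "rx": 0.0, "ry": 0.0, "rz": 0.0}, {"x": 0.2828, "y": -0.1103, "z": -0.0887, "rx": 0.0, "ry": 0.0, "rz": 0.0}, {"x": 0.3104, "y": -0.1515, "z": -0.0887, "rx": 0.0, "ry": 0.0, "rz": 0.0}, {"x": 0.338, "y": -0.1927, "z": -0.0887, "rx": 0.0, "ry": 0.0, "rz": 0.0}, {"x": 0.3655, "y": -0.2339, "z": -0.0887, "rx": 0.0, "ry": 0.0, "rz": 0.0}, {"x": 0.3931, "y": -0.275, "z": -0.0887, "rx": 0.0, "ry": 0.0, "rz": 0.0}, {"x": 0.4207, "y": -0.3162, "z": -0.0887, "rx": 0.0, "ry": 0.0, "rz": 0.0}, {"x": 0.4482, "y": -0.3574, "z": -0.0887, "rx": 0.0, "ry": 0.0, "rz": 0.0}, {"x": 0.4714, "y": -0.4289, "z": -0.0887, "rx": 0.0, "ry": 0.0, "rz": 0.0}, {"x": 0.4946, "y": -0.5004, "z": -0.0887, "rx": 0.0, "ry": 0.0, "rz": 0.0}]
```

carry_out(targets=[{"x": 0.05,"y": -0.02,"z": -0.02},{"x": 0.09,"y": -0.035,"z": -0.04},{"x": 0.14,"y": -0.055,"z": -0.06},{"x": 0.18,"y": -0.07,"z": -0.075},{"x": 0.225,"y": -0.09,"z": -0.09},{"x": 0.27,"y": -0.105,"z": -0.09},{"x": 0.3,"y": -0.14,"z": -0.09},{"x": 0.33,"y": -0.18,"z": -0.09},{"x": 0.355,"y": -0.22,"z": -0.09},{"x": 0.38,"y": -0.26,"z": -0.09},{"x": 0.4,"y": -0.3,"z": -0.09},{"x": 0.42,"y": -0.34,"z": -0.09}], gripper=-1)

```text
schema error: expected keys x, y, z, rx, ry, rz
```

```bash
python3 - <<'E'
from h import *
say()
o=ori(24.6,35);d=np.array([np.cos(D),np.sin(D),0]);z=o.as_matrix()[:,2]
G=C-25*d+19*z; print(G)
rows([([500,-20,320],ori(15,0),3),(G-120*z+[0,0,30],o,6),(G-120*z,o,1)])
E
```

```text
0.9 [ 152.7 -606.1  231.3] [[0.97, 0.244, -0.0], [0.244, -0.97, -0.0], [-0.0, 0.0, -1.0]] [-1.326  0.353  1.633 -0.     1.155 -0.002] [0.6 0.9 0.5] 85.50502378699423 0.0
[546.47790901 256.42958841  30.43611116]
10
[{"x": 0.16, "y": -0.1611, "z": -0.0296, "rx": 0.0, "ry": 0.0, "rz": -0.29}, {"x": 0.32, "y": -0.3223, "z": -0.0592, "rx": 0.0, "ry": 0.0, "rz": -0.57}, {"x": 0.48, "y": -0.4834, "z": -0.0887, "rx": 0.0, "ry": 0.0, "rz": -0.86}, {"x": 0.4875, "y": -0.5242, "z": -0.0619, "rx": 0.53, "ry": 5.82, "rz": -2.41}, {"x": 0.495, "y": -0.5649, "z": -0.035, "rx": 1.07, "ry": 11.63, "rz": -3.95}, {"x": 0.5025, "y": -0.6056, "z": -0.0081, "rx": 1.6, "ry": 17.45, "rz": -5.5}, {"x": 0.5099, "y": -0.6463, "z": 0.0188, "rx": 2.13, "ry": 23.27, "rz": -7.04}, {"x": 0.5174, "y": -0.687, "z": 0.0456, "rx": 2.66, "ry": 29.09, "rz": -8.59}, {"x": 0.5249, "y": -0.7277, "z": 0.0725, "rx": 3.2, "ry": 34.9, "rz": -10.13}, {"x": 0.5249, "y": -0.7277, "z": 0.1025, "rx": 3.2, "ry": 34.9, "rz": -10.13}]
```

carry_out(targets=[{"x": 0.05,"y": -0.02,"z": -0.02,"rx": 0,"ry": 0,"rz": 0},{"x": 0.09,"y": -0.035,"z": -0.04,"rx": 0,"ry": 0,"rz": 0},{"x": 0.14,"y": -0.055,"z": -0.06,"rx": 0,"ry": 0,"rz": 0},{"x": 0.18,"y": -0.07,"z": -0.075,"rx": 0,"ry": 0,"rz": 0},{"x": 0.225,"y": -0.09,"z": -0.09,"rx": 0,"ry": 0,"rz": 0},{"x": 0.27,"y": -0.105,"z": -0.09,"rx": 0,"ry": 0,"rz": 0},{"x": 0.3,"y": -0.14,"z": -0.09,"rx": 0,"ry": 0,"rz": 0},{"x": 0.33,"y": -0.18,"z": -0.09,"rx": 0,"ry": 0,"rz": 0},{"x": 0.355,"y": -0.22,"z": -0.09,"rx": 0,"ry": 0,"rz": 0},{"x": 0.38,"y": -0.26,"z": -0.09,"rx": 0,"ry": 0,"rz": 0},{"x": 0.4,"y": -0.3,"z": -0.09,"rx": 0,"ry": 0,"rz": 0},{"x": 0.42,"y": -0.34,"z": -0.09,"rx": 0,"ry": 0,"rz": 0}], gripper=-1)

```text
time: 2.1
tool_pos: [477.1, -171.9, 321.5]
ee_rot: [0.992, 0.123, 0.0, 0.0]
contact_force: [0.4, -0.4, -0.5]
opening: 85.1
grip_force: 0.0
```

```bash
python3 - <<'E'
from h import *
say()
o=ori(24.6,35);d=np.array([np.cos(D),np.sin(D),0]);z=o.as_matrix()[:,2]
G=C-25*d+19*z
rows([([500,-20,320],ori(15,0),4),(G-120*z+[0,0,60],o,6),(G-120*z,o,2)])
E
```

```text
2.1 [ 477.1 -171.9  321.5] [[0.97, 0.244, 0.0], [0.244, -0.97, -0.0], [0.0, 0.0, -1.0]] [-0.349  0.087  1.77   0.     1.284  0.975] [ 0.4 -0.4 -0.5] 85.13649001962325 0.0
12
[{"x": 0.0148, "y": -0.0354, "z": 0.0004, "rx": 0.0, "ry": -0.01, "rz": -0.21}, {"x": 0.0297, "y": -0.0709, "z": 0.0007, "rx": 0.01, "ry": -0.01, "rz": -0.43}, {"x": 0.0445, "y": -0.1063, "z": 0.0011, "rx": 0.01, "ry": -0.02, "rz": -0.64}, {"x": 0.0593, "y": -0.1417, "z": 0.0015, "rx": 0.01, "ry": -0.03, "rz": -0.85}, {"x": 0.0668, "y": -0.1824, "z": 0.0233, "rx": 0.55, "ry": 5.79, "rz": -2.4}, {"x": 0.0743, "y": -0.2231, "z": 0.0452, "rx": 1.08, "ry": 11.61, "rz": -3.95}, {"x": 0.0817, "y": -0.2638, "z": 0.0671, "rx": 1.61, "ry": 17.42, "rz": -5.5}, {"x": 0.0892, "y": -0.3045, "z": 0.0889, "rx": 2.14, "ry": 23.24, "rz": -7.04}, {"x": 0.0967, "y": -0.3452, "z": 0.1108, "rx": 2.68, "ry": 29.06, "rz": -8.58}, {"x": 0.1042, "y": -0.3859, "z": 0.1327, "rx": 3.21, "ry": 34.88, "rz": -10.12}, {"x": 0.1042, "y": -0.3859, "z": 0.1627, "rx": 3.21, "ry": 34.88, "rz": -10.12}, {"x": 0.1042, "y": -0.3859, "z": 0.1927, "rx": 3.21, "ry": 34.88, "rz": -10.12}]
```

carry_out(targets=[{"x": 0.015,"y": -0.035,"z": 0,"rx": 0,"ry": 0,"rz": -0.2},{"x": 0.03,"y": -0.07,"z": 0,"rx": 0,"ry": 0,"rz": -0.4},{"x": 0.045,"y": -0.105,"z": 0,"rx": 0,"ry": 0,"rz": -0.6},{"x": 0.06,"y": -0.14,"z": 0,"rx": 0,"ry": 0,"rz": -0.85},{"x": 0.067,"y": -0.18,"z": 0.023,"rx": 0.55,"ry": 5.8,"rz": -2.4},{"x": 0.074,"y": -0.223,"z": 0.045,"rx": 1.08,"ry": 11.6,"rz": -3.95},{"x": 0.082,"y": -0.264,"z": 0.067,"rx": 1.6,"ry": 17.4,"rz": -5.5},{"x": 0.089,"y": -0.305,"z": 0.089,"rx": 2.1,"ry": 23.2,"rz": -7.0},{"x": 0.097,"y": -0.345,"z": 0.111,"rx": 2.7,"ry": 29.1,"rz": -8.6},{"x": 0.104,"y": -0.386,"z": 0.133,"rx": 3.2,"ry": 34.9,"rz": -10.1},{"x": 0.104,"y": -0.386,"z": 0.163,"rx": 3.2,"ry": 34.9,"rz": -10.1},{"x": 0.104,"y": -0.386,"z": 0.193,"rx": 3.2,"ry": 34.9,"rz": -10.1}])

```text
time: 3.3
tool_pos: [482.2, 226.7, 129.9]
ee_rot: [0.932, 0.205, 0.29, -0.065]
contact_force: [20.5, 14.0, 15.7]
opening: 85.4
grip_force: 0.0
```

```bash
python3 - <<'E'
from h import *
say()
o=ori(24.6,35);d=np.array([np.cos(D),np.sin(D),0]);z=o.as_matrix()[:,2]
G=C-25*d+19*z;print(G-120*z)
p,W=snap("scene","scene1");cv2.imwrite("pics/s1.png",cv2.resize(p[60:300,80:420,::-1],None,fx=2,fy=2))
rows([(G,o,6)])
E
```

```text
3.3 [482.2 226.7 129.9] [[0.747, 0.42, 0.515], [0.345, -0.907, 0.24], [0.568, -0.002, -0.823]] [ 0.437  0.187  2.351 -0.102 -0.     1.676] [20.5 14.  15.7] 85.35960719204415 0.0
[483.89594014 227.77732601 128.73435647]
6
[{"x": 0.0017, "y": -0.0002, "z": 0.02, "rx": -0.02, "ry": 0.2, "rz": 0.01}, {"x": 0.0034, "y": -0.0004, "z": 0.0399, "rx": -0.05, "ry": 0.41, "rz": 0.02}, {"x": 0.0051, "y": -0.0005, "z": 0.0599, "rx": -0.07, "ry": 0.61, "rz": 0.04}, {"x": 0.0068, "y": -0.0007, "z": 0.0798, "rx": -0.1, "ry": 0.81, "rz": 0.05}, {"x": 0.0085, "y": -0.0009, "z": 0.0998, "rx": -0.12, "ry": 1.02, "rz": 0.06}, {"x": 0.0102, "y": -0.0011, "z": 0.1198, "rx": -0.15, "ry": 1.22, "rz": 0.07}]
```

View pics/s1.png

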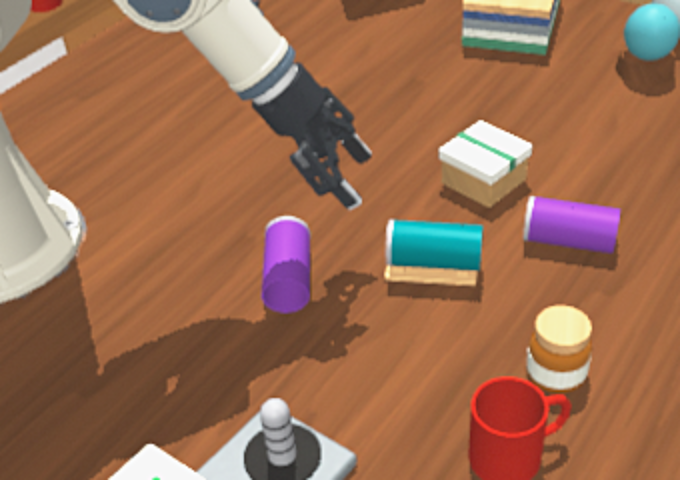

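The picture shows the tool tilted and clear of everything, just before the tumbler. The wrist joint j5 is at its limit of 0, so this tilt is the most available here. I'll fit the kinematics to choose a tilt that suits both the grasp and the placing.

```bash
cat > kin.py <<'E'
import numpy as np
from scipy.optimize import least_squares
D=[(.3535,1.6336,1.1550,np.hypot(152.69,606.07),231.28),(.087,1.770,1.284,np.hypot(477.1,171.9),321.5),(.187,2.351,0,np.hypot(482.2,226.7),129.9)]
def fk(k,a,b,c):
    b0,h,a2,L,e,T=k;s=a+b;u=s+c
    return np.array([b0+a2*np.sin(a)+L*np.sin(s)+e*np.sin(s-np.pi/2)+T*np.sin(u),h+a2*np.cos(a)+L*np.cos(s)+e*np.cos(s-np.pi/2)+T*np.cos(u)])
pri=np.array([0,350,425,480,0,280]);w=np.array([20,80,80,80,30,60])
def res(k):return np.r_[np.concatenate([(fk(k,*d[:3])-d[3:])/.5 for d in D]),(k-pri)/w]
K=least_squares(res,pri).x
def ik(r,z,tilt):
    u=np.pi-np.radians(tilt)
    best=None
    for g in ((.3,1.6),(1,1),(.1,2.3)):
        s=least_squares(lambda q:fk(K,q[0],q[1],u-q[0]-q[1])-[r,z],g)
        if s.cost<1 and .06<s.x[1]<2.66:best=(s.x[0],s.x[1],u-s.x.sum())
    return best
E
python3 - <<'E'
from kin import *
print(K.round(1),[ (fk(K,*d[:3])-d[3:]).round(2) for d in D])
for th in(0,10,15,20,25,30):
    t=np.radians(th);gr=617.8-25
    print(th,"grasp",ik(gr+19*np.sin(t),46-19*np.cos(t),th),"pre",ik(gr-100*np.sin(t),46+100*np.cos(t),th))
    f=th-90;ft=np.radians(f)
    for zg in(112,212): print("   place",zg,ik(581.7+19*np.sin(ft),zg-19*np.cos(ft),f))
E
```

```text
[  4.5 282.7 565.6 488.3 -53.8 335.3] [array([-0.01,  0.11]), array([-0.  , -0.07]), array([ 0.01, -0.04])]
0 grasp (np.float64(0.5623936337927758), np.float64(1.8463021140531701), np.float64(0.7328969057438472)) pre (np.float64(0.39627560125966144), np.float64(1.7828172978561532), np.float64(0.9624997544739786))
   place 112 (np.float64(1.2656859189103051), np.float64(0.961530178016545), np.float64(2.4851728834578397))
   place 212 (np.float64(1.1337944980918364), np.float64(1.0103995150206175), np.float64(2.5681949672722357))
10 grasp (np.float64(0.5105992234516202), np.float64(1.9708241265070845), np.float64(0.48563637843165575)) pre (np.float64(0.29886041205286407), np.float64(1.9510652962949975), np.float64(0.7171340200424989))
   place 112 (np.float64(1.1842420418353448), np.float64(1.0107068527850827), np.float64(2.3429071605648293))
   place 212 (np.float64(1.0606578228742014), np.float64(1.0368552078570237), np.float64(2.440343024454032))
15 grasp (np.float64(0.4932133067577858), np.float64(2.0313987057626757), np.float64(0.35518125327018213)) pre (np.float64(0.2586584845630
[... 867 characters left out ...]
64(2.1965702927486896), np.float64(0.3058963222754003))
   place 112 (np.float64(1.0488230799609777), np.float64(1.119111492326051), np.float64(2.108122095099079))
   place 212 (np.float64(0.9354270482282961), np.float64(1.1141695408388035), np.float64(2.226460078319008))
30 grasp (np.float64(0.4872282538457715), np.float64(2.2013498814722947), np.float64(-0.07058425732657181)) pre (np.float64(0.19167677502786357), np.float64(2.275499319335251), np.float64(0.15081778362837994))
   place 112 (np.float64(1.00120319042291), np.float64(1.1628397297646842), np.float64(2.0247472845987966))
   place 212 (np.float64(0.8903624479678633), np.float64(1.1487273529645248), np.float64(2.1497004038540024))
```

```bash
python3 - <<'E'
from h import *
o=ori(24.6,20);d=np.array([np.cos(D),np.sin(D),0]);z=o.as_matrix()[:,2]
G=C-30*d+19*z;print(G-100*z)
rows([(G-100*z,o,4)])
E
```

```text
[506.83377452 238.27908652 122.11510228]
4
[{"x": 0.0062, "y": -0.0003, "z": 0.0048, "rx": -0.03, "ry": -3.44, "rz": 0.02}, {"x": 0.0125, "y": -0.0007, "z": 0.0097, "rx": -0.07, "ry": -6.89, "rz": 0.05}, {"x": 0.0187, "y": -0.001, "z": 0.0145, "rx": -0.1, "ry": -10.33, "rz": 0.07}, {"x": 0.0249, "y": -0.0013, "z": 0.0193, "rx": -0.14, "ry": -13.78, "rz": 0.09}]
```

carry_out(targets=[{"x": 0.006,"y": 0,"z": 0.005,"rx": 0,"ry": -3.4,"rz": 0},{"x": 0.0125,"y": -0.001,"z": 0.01,"rx": 0,"ry": -6.9,"rz": 0},{"x": 0.019,"y": -0.001,"z": 0.0145,"rx": -0.1,"ry": -10.3,"rz": 0.1},{"x": 0.025,"y": -0.001,"z": 0.019,"rx": -0.1,"ry": -13.8,"rz": 0.1},{"x": 0.025,"y": -0.001,"z": 0.019,"rx": -0.1,"ry": -13.8,"rz": 0.1}])

```text
time: 3.85
tool_pos: [515.8, 240.9, 132.3]
ee_rot: [0.961, 0.208, 0.18, -0.04]
contact_force: [0.4, 0.1, 0.7]
opening: 85.3
grip_force: 0.0
```

```bash
python3 - <<'E'
from h import *
say()
o=ori(24.6,20);d=np.array([np.cos(D),np.sin(D),0]);z=o.as_matrix()[:,2]
G=C-30*d+19*z
rows([(G-40*z,o,3),(G,o,3)])
E
```

```text
3.85 [515.8 240.9 132.3] [[0.849, 0.415, 0.329], [0.386, -0.91, 0.151], [0.362, -0.001, -0.932]] [ 0.435  0.248  2.114 -0.004  0.409  1.582] [0.4 0.1 0.7] 85.32073153950795 0.0
6
[{"x": -0.0045, "y": -0.0004, "z": 0.022, "rx": -0.01, "ry": -0.4, "rz": -0.04}, {"x": -0.009, "y": -0.0008, "z": 0.0441, "rx": -0.03, "ry": -0.8, "rz": -0.09}, {"x": -0.0135, "y": -0.0012, "z": 0.0661, "rx": -0.04, "ry": -1.2, "rz": -0.13}, {"x": -0.0138, "y": -0.0012, "z": 0.0795, "rx": -0.04, "ry": -1.2, "rz": -0.13}, {"x": -0.0141, "y": -0.0012, "z": 0.0928, "rx": -0.04, "ry": -1.2, "rz": -0.13}, {"x": -0.0144, "y": -0.0012, "z": 0.1061, "rx": -0.04, "ry": -1.2, "rz": -0.13}]
```

carry_out(targets=[{"x": -0.005,"y": 0,"z": 0.022,"rx": 0,"ry": -0.4,"rz": 0},{"x": -0.009,"y": -0.001,"z": 0.044,"rx": 0,"ry": -0.8,"rz": -0.1},{"x": -0.0135,"y": -0.001,"z": 0.066,"rx": 0,"ry": -1.2,"rz": -0.1},{"x": -0.014,"y": -0.001,"z": 0.08,"rx": 0,"ry": -1.2,"rz": -0.1},{"x": -0.014,"y": -0.001,"z": 0.093,"rx": 0,"ry": -1.2,"rz": -0.1},{"x": -0.0145,"y": -0.001,"z": 0.106,"rx": 0,"ry": -1.2,"rz": -0.1},{"x": -0.0145,"y": -0.001,"z": 0.106,"rx": 0,"ry": -1.2,"rz": -0.1}])

```text
time: 4.55
tool_pos: [533.6, 250.3, 24.6]
ee_rot: [0.963, 0.21, 0.167, -0.037]
contact_force: [0.2, -0.4, -0.2]
opening: 85.4
grip_force: 0.0
```

carry_out(targets=[{"x": 0,"y": 0,"z": 0,"rx": 0,"ry": 0,"rz": 0},{"x": 0,"y": 0,"z": 0,"rx": 0,"ry": 0,"rz": 0},{"x": 0,"y": 0,"z": 0,"rx": 0,"ry": 0,"rz": 0},{"x": 0,"y": 0,"z": 0,"rx": 0,"ry": 0,"rz": 0},{"x": 0,"y": 0,"z": 0,"rx": 0,"ry": 0,"rz": 0},{"x": 0,"y": 0,"z": 0,"rx": 0,"ry": 0,"rz": 0}], gripper=1, force=45)

```text
time: 5.15
tool_pos: [534.2, 250.0, 26.8]
ee_rot: [0.963, 0.21, 0.168, -0.037]
contact_force: [-1.1, -7.4, 5.0]
opening: 59.6
grip_force: 46.7
```

```bash
python3 - <<'E'
from h import *
say()
p,W=snap("scene","scene2");cv2.imwrite("pics/s2.png",cv2.resize(p[100:260,180:400,::-1],None,fx=3,fy=3))
E
```

```text
5.15 [534.2 250.   26.8] [[0.856, 0.416, 0.308], [0.391, -0.91, 0.141], [0.338, -0.0, -0.941]] [ 0.437  0.476  2.104 -0.011  0.216  1.589] [-1.1 -7.4  5. ] 59.61629831804652 46.71055644750595
```

View pics/s2.png

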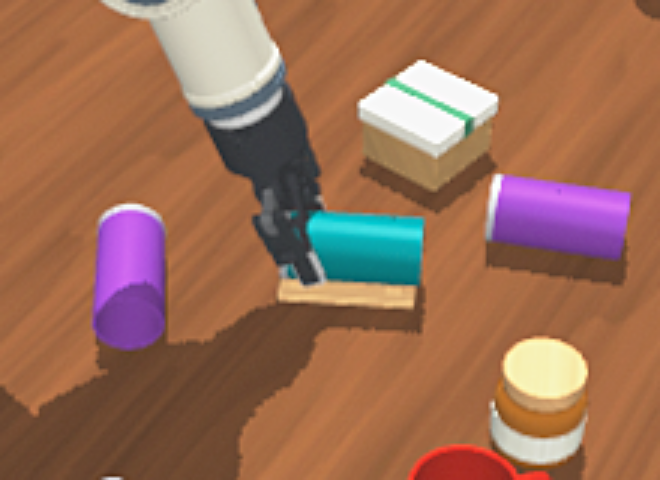

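Gripped at 59.6 mm, near the base. Next: lift, then swing and pitch.

```bash
cat >> h.py <<'E'
def path(r1,az1,z1,tilt1,n,k0=0,k1=1):
    "grasp point in polar coords, heading = azimuth + current offset removed linearly"
    s=sense();M=R.from_quat(s["ee_rot"]).as_matrix();g=np.array(s["tool_pos"])-19*M[:,2]
    r0,a0,z0=np.hypot(*g[:2]),np.degrees(np.arctan2(g[1],g[0])),g[2];y=M[:,1]
    head=np.degrees(np.arctan2(y[0],-y[1]));tilt=np.degrees(np.arctan2(M[2,0],-M[2,2]))
    print("now",r0,a0,z0,"head",head,"tilt",tilt)
    keys=[]
    for i in range(1,n+1):
        t=i/n;r,a,z,ti=[u+(v-u)*t for u,v in((r0,r1),(a0,az1),(z0,z1),(tilt,tilt1))];o=ori(a+(head-a0)*(1-t),ti)
        q=np.array([r*np.cos(np.radians(a)),r*np.sin(np.radians(a)),z])+19*o.as_matrix()[:,2];keys.append((q,o,1))
    rows(keys)
E
python3 - <<'E'
from h import *
path(600,25.0,230,10,8)
E
```

```text
now 583.3286805651504 25.08566820980753 44.69751688662669 head 24.562571598448653 tilt 19.7767855938339
8
[{"x": 0.0094, "y": 0.0001, "z": -0.0211, "rx": -0.0, "ry": -1.22, "rz": -0.06}, {"x": 0.0188, "y": 0.0002, "z": -0.0422, "rx": 0.01, "ry": -2.44, "rz": -0.11}, {"x": 0.0282, "y": 0.0002, "z": -0.0633, "rx": 0.03, "ry": -3.67, "rz": -0.16}, {"x": 0.0376, "y": 0.0003, "z": -0.0844, "rx": 0.04, "ry": -4.89, "rz": -0.22}, {"x": 0.047, "y": 0.0004, "z": -0.1056, "rx": 0.06, "ry": -6.11, "rz": -0.27}, {"x": 0.0564, "y": 0.0005, "z": -0.1267, "rx": 0.07, "ry": -7.33, "rz": -0.32}, {"x": 0.0658, "y": 0.0006, "z": -0.1479, "rx": 0.08, "ry": -8.55, "rz": -0.38}, {"x": 0.0752, "y": 0.0007, "z": -0.169, "rx": 0.09, "ry": -9.78, "rz": -0.43}]
```

carry_out(targets=[{"x": 0.007,"y": 0,"z": -0.02,"rx": 0,"ry": 0,"rz": 0},{"x": 0.019,"y": 0,"z": -0.042,"rx": 0,"ry": -2.4,"rz": -0.1},{"x": 0.028,"y": 0,"z": -0.063,"rx": 0,"ry": -3.7,"rz": -0.2},{"x": 0.038,"y": 0,"z": -0.084,"rx": 0,"ry": -4.9,"rz": -0.2},{"x": 0.047,"y": 0,"z": -0.106,"rx": 0.1,"ry": -6.1,"rz": -0.3},{"x": 0.056,"y": 0,"z": -0.127,"rx": 0.1,"ry": -7.3,"rz": -0.3},{"x": 0.066,"y": 0.001,"z": -0.148,"rx": 0.1,"ry": -8.5,"rz": -0.4},{"x": 0.075,"y": 0.001,"z": -0.169,"rx": 0.1,"ry": -9.8,"rz": -0.4}])

```text
time: 6.0
tool_pos: [546.4, 255.0, 211.7]
ee_rot: [0.973, 0.216, 0.084, -0.019]
contact_force: [0.7, 0.4, -2.6]
opening: 59.6
grip_force: 49.5
```

```bash
python3 - <<'E'
from h import *
say()
path(590,8,235,-28,12)
E
```

```text
6.0 [546.4 255.  211.7] [[0.893, 0.423, 0.156], [0.416, -0.906, 0.073], [0.172, -0.0, -0.985]] [4.340e-01 2.540e-01 1.832e+00 1.000e-03 8.820e-01 1.567e+00] [ 0.7  0.4 -2.6] 59.56708355300563 49.51680187135935
now 599.6691439725935 25.0156870921824 230.45726877121044 head 25.01523232746186 tilt 9.910202923110734
12
[{"x": -0.002, "y": 0.0149, "z": -0.0006, "rx": -0.23, "ry": -3.16, "rz": 1.4}, {"x": -0.0043, "y": 0.0297, "z": -0.0013, "rx": -0.36, "ry": -6.32, "rz": 2.81}, {"x": -0.0069, "y": 0.0443, "z": -0.0021, "rx": -0.41, "ry": -9.47, "rz": 4.24}, {"x": -0.0099, "y": 0.0589, "z": -0.003, "rx": -0.38, "ry": -12.63, "rz": 5.67}, {"x": -0.0133, "y": 0.0733, "z": -0.0041, "rx": -0.28, "ry": -15.77, "rz": 7.11}, {"x": -0.017, "y": 0.0876, "z": -0.0053, "rx": -0.09, "ry": -18.92, "rz": 8.55}, {"x": -0.0209, "y": 0.1017, "z": -0.0065, "rx": 0.17, "ry": -22.06, "rz": 9.99}, {"x": -0.0252, "y": 0.1157, "z": -0.0079, "rx": 0.52, "ry": -25.19, "rz": 11.42}, {"x": -0.0299, "y": 0.1295, "z": -0.0095, "rx": 0.94, "ry": -28.31, "rz": 12.86}, {"x": -0.0348, "y": 0.1432, "z": -0.0111, "rx": 1.44, "ry": -31.43, "rz": 14.29}, {"x": -0.04, "y": 0.1567, "z": -0.0128, "rx": 2.03, "ry": -34.53, "rz": 15.71}, {"x": -0.0455, "y": 0.17, "z": -0.0146, "rx": 2.7, "ry": -37.62, "rz": 17.12}]
```

carry_out(targets=[{"x": -0.002,"y": 0.015,"z": -0.001,"rx": -0.2,"ry": -3.2,"rz": 1.4},{"x": -0.004,"y": 0.03,"z": -0.001,"rx": -0.4,"ry": -6.3,"rz": 2.8},{"x": -0.007,"y": 0.044,"z": -0.002,"rx": -0.4,"ry": -9.5,"rz": 4.2},{"x": -0.01,"y": 0.059,"z": -0.003,"rx": -0.4,"ry": -12.6,"rz": 5.7},{"x": -0.013,"y": 0.073,"z": -0.004,"rx": -0.3,"ry": -15.8,"rz": 7.1},{"x": -0.017,"y": 0.088,"z": -0.005,"rx": -0.1,"ry": -18.9,"rz": 8.5},{"x": -0.021,"y": 0.102,"z": -0.006,"rx": 0.2,"ry": -22.0,"rz": 10.0},{"x": -0.025,"y": 0.116,"z": -0.008,"rx": 0.5,"ry": -25.2,"rz": 11.4},{"x": -0.03,"y": 0.13,"z": -0.009,"rx": 0.9,"ry": -28.3,"rz": 12.9},{"x": -0.035,"y": 0.143,"z": -0.011,"rx": 1.4,"ry": -31.4,"rz": 14.3},{"x": -0.04,"y": 0.157,"z": -0.013,"rx": 2.0,"ry": -34.5,"rz": 15.7},{"x": -0.045,"y": 0.17,"z": -0.015,"rx": 2.7,"ry": -37.6,"rz": 17.1}])

```text
time: 7.2
tool_pos: [576.1, 80.8, 217.6]
ee_rot: [0.968, 0.067, -0.242, 0.017]
contact_force: [-0.2, -0.1, -2.3]
opening: 59.5
grip_force: 49.5
```

```bash
python3 - <<'E'
from h import *
say()
path(581.7,-9.5,240,-70.2,12)
E
```

```text
7.2 [576.1  80.8 217.6] [[0.874, 0.138, -0.465], [0.122, -0.99, -0.065], [-0.47, -0.0, -0.883]] [ 1.370e-01  5.810e-01  1.396e+00 -1.000e-03  1.654e+00  1.569e+00] [-0.2 -0.1 -2.3] 59.520072917747555 49.52529888600111
now 590.7064616031663 7.978726735844116 234.39574629357003 head 7.9574806833988285 tilt -28.02043926911176
12
[{"x": -0.0022, "y": 0.0147, "z": -0.0, "rx": 0.71, "ry": -3.51, "rz": 1.27}, {"x": -0.0047, "y": 0.0294, "z": 0.0001, "rx": 1.51, "ry": -7.03, "rz": 2.49}, {"x": -0.0076, "y": 0.0439, "z": 0.0003, "rx": 2.38, "ry": -10.54, "rz": 3.66}, {"x": -0.0108, "y": 0.0584, "z": 0.0006, "rx": 3.34, "ry": -14.05, "rz": 4.79}, {"x": -0.0142, "y": 0.0727, "z": 0.001, "rx": 4.36, "ry": -17.55, "rz": 5.86}, {"x": -0.018, "y": 0.0869, "z": 0.0014, "rx": 5.46, "ry": -21.05, "rz": 6.87}, {"x": -0.022, "y": 0.101, "z": 0.002, "rx": 6.63, "ry": -24.54, "rz": 7.84}, {"x": -0.0263, "y": 0.1149, "z": 0.0027, "rx": 7.86, "ry": -28.02, "rz": 8.74}, {"x": -0.0309, "y": 0.1287, "z": 0.0035, "rx": 9.17, "ry": -31.49, "rz": 9.58}, {"x": -0.0358, "y": 0.1424, "z": 0.0044, "rx": 10.54, "ry": -34.96, "rz": 10.35}, {"x": -0.0409, "y": 0.156, "z": 0.0054, "rx": 11.98, "ry": -38.41, "rz": 11.06}, {"x": -0.0463, "y": 0.1694, "z": 0.0065, "rx": 13.49, "ry": -41.84, "rz": 11.7}]
```

carry_out(targets=[{"x": -0.002,"y": 0.015,"z": 0,"rx": 0.7,"ry": -3.5,"rz": 1.3},{"x": -0.005,"y": 0.029,"z": 0,"rx": 1.5,"ry": -7.0,"rz": 2.5},{"x": -0.008,"y": 0.044,"z": 0,"rx": 2.4,"ry": -10.5,"rz": 3.7},{"x": -0.011,"y": 0.058,"z": 0.001,"rx": 3.3,"ry": -14.0,"rz": 4.8},{"x": -0.014,"y": 0.073,"z": 0.001,"rx": 4.4,"ry": -17.5,"rz": 5.9},{"x": -0.018,"y": 0.087,"z": 0.001,"rx": 5.5,"ry": -21.0,"rz": 6.9},{"x": -0.022,"y": 0.101,"z": 0.002,"rx": 6.6,"ry": -24.5,"rz": 7.8},{"x": -0.026,"y": 0.115,"z": 0.003,"rx": 7.9,"ry": -28.0,"rz": 8.7},{"x": -0.031,"y": 0.129,"z": 0.0035,"rx": 9.2,"ry": -31.5,"rz": 9.6},{"x": -0.036,"y": 0.142,"z": 0.0045,"rx": 10.5,"ry": -35.0,"rz": 10.35},{"x": -0.041,"y": 0.156,"z": 0.0055,"rx": 12.0,"ry": -38.4,"rz": 11.1},{"x": -0.046,"y": 0.169,"z": 0.0065,"rx": 13.5,"ry": -41.8,"rz": 11.7}])

```text
time: 8.4
tool_pos: [556.5, -92.8, 233.0]
ee_rot: [0.816, -0.068, -0.573, -0.048]
contact_force: [-0.2, 0.8, -1.4]
opening: 59.4
grip_force: 49.6
```

carry_out(targets=[{"x": 0,"y": 0,"z": 0,"rx": 0,"ry": 0,"rz": 0},{"x": 0,"y": 0,"z": 0,"rx": 0,"ry": 0,"rz": 0}])

```text
time: 8.6
tool_pos: [556.5, -92.2, 232.5]
ee_rot: [0.816, -0.067, -0.572, -0.048]
contact_force: [-0.0, -0.4, -2.0]
opening: 59.5
grip_force: 49.6
```

```bash
cat > fit.py <<'E'
from h import *
from scipy.optimize import least_squares
def fit(tag,c0,zlo):
    for n in("scene","top"):
        p,W=snap(n,n+tag);h=cv2.cvtColor(p,cv2.COLOR_RGB2HSV)
        m=(h[...,0]>80)&(h[...,0]<100)&(h[...,1]>120)&(np.hypot(W[...,0]-c0[0],W[...,1]-c0[1])<80)&(W[...,2]>zlo)
        q=W[m]
        if len(q)<150: print(n,"few",len(q));continue
        zc=q[:,2].mean()
        def f(x):
            d=np.array([x[2],x[3],1]);d/=np.linalg.norm(d);v=q-[x[0],x[1],zc]
            return np.linalg.norm(v-np.outer(v@d,d),axis=1)-30
        x=least_squares(f,[c0[0],c0[1],0,0],loss="soft_l1").x
        zb=np.percentile(q[:,2],1);print(n,len(q),"z",q[:,2].min(),zb,q[:,2].max(),"slope deg",np.degrees(x[2:]),"axis at mouth",x[:2]+x[2:]*(zb-zc),"rms",f(x).std())
E
python3 - <<'E'
from fit import *
say();fit("3",(573,-96),60)
path(581.7,-9.5,240,-70.2,1)
cv2.imwrite("pics/s3.png",cv2.resize(cv2.imread("pics/scene3.png")[130:400,60:400],None,fx=2,fy=2))
E
```

```text
8.6 [556.5 -92.2 232.5] [[0.337, -0.165, -0.927], [-0.055, -0.986, 0.155], [-0.94, -0.001, -0.342]] [-1.660e-01  9.640e-01  1.058e+00 -1.000e-03  2.342e+00  1.569e+00] [-0.  -0.4 -2. ] 59.49289665201531 49.60438895970583
scene 402 z 110.17930423285827 146.76035527757062 277.80575048765365 slope deg [ 0.05772337 -0.57730065] axis at mouth [574.23675394 -93.8621616 ] rms 3.9706505918712613
top few 0
now 582.0367837931697 -9.32743111423794 239.88972737303354 head -9.396113865709966 tilt -69.95680011628096
1
[{"x": -0.0003, "y": 0.0017, "z": 0.0003, "rx": 0.08, "ry": -0.24, "rz": 0.08}]
```

View pics/s3.png

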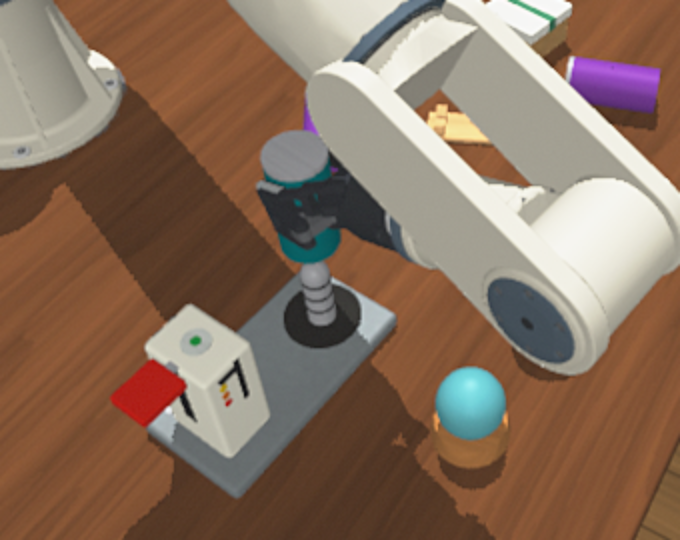

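The tumbler is upright, mouth down, and aligned over the peg at crop (315,270). The wrist stands well above the globe at crop (470,400). Now I lower it.

carry_out(targets=[{"x": 0.018,"y": 0.002,"z": 0.007,"rx": 0,"ry": -0.2,"rz": 0},{"x": 0.038,"y": 0.002,"z": 0.014,"rx": 0.1,"ry": -0.2,"rz": 0.1},{"x": 0.056,"y": 0.002,"z": 0.021,"rx": 0.1,"ry": -0.2,"rz": 0.1},{"x": 0.075,"y": 0.002,"z": 0.028,"rx": 0.1,"ry": -0.2,"rz": 0.1},{"x": 0.09,"y": 0.002,"z": 0.033,"rx": 0.1,"ry": -0.2,"rz": 0.1},{"x": 0.1,"y": 0.002,"z": 0.037,"rx": 0.1,"ry": -0.2,"rz": 0.1},{"x": 0.106,"y": 0.002,"z": 0.039,"rx": 0.1,"ry": -0.2,"rz": 0.1},{"x": 0.106,"y": 0.002,"z": 0.039,"rx": 0.1,"ry": -0.2,"rz": 0.1},{"x": 0.106,"y": 0.002,"z": 0.039,"rx": 0.1,"ry": -0.2,"rz": 0.1}])

```text
time: 9.6
tool_pos: [555.8, -94.1, 120.4]
ee_rot: [0.815, -0.069, -0.574, -0.048]
contact_force: [-0.1, -0.7, -2.1]
opening: 59.4
grip_force: 49.6
```

carry_out(targets=[{"x": 0.002,"y": 0,"z": 0.0007,"rx": 0,"ry": 0,"rz": 0},{"x": 0.004,"y": 0,"z": 0.0014,"rx": 0,"ry": 0,"rz": 0},{"x": 0.004,"y": 0,"z": 0.0014,"rx": 0,"ry": 0,"rz": 0}])

```text
time: 9.9
tool_pos: [555.6, -94.0, 115.7]
ee_rot: [0.815, -0.068, -0.574, -0.048]
contact_force: [0.1, 0.4, -1.6]
opening: 59.6
grip_force: 49.6
```

carry_out(targets=[{"x": 0.0015,"y": 0,"z": 0.0005,"rx": 0,"ry": 0,"rz": 0},{"x": 0.002,"y": 0,"z": 0.0007,"rx": 0,"ry": 0,"rz": 0},{"x": 0.002,"y": 0,"z": 0.0007,"rx": 0,"ry": 0,"rz": 0}])

```text
time: 10.2
tool_pos: [555.5, -94.0, 113.5]
ee_rot: [0.815, -0.068, -0.574, -0.048]
contact_force: [0.2, 0.6, -2.2]
opening: 59.7
grip_force: 49.6
```

carry_out(targets=[{"x": 0.001,"y": 0,"z": 0.0004,"rx": 0,"ry": 0,"rz": 0},{"x": 0.001,"y": 0,"z": 0.0004,"rx": 0,"ry": 0,"rz": 0},{"x": 0.001,"y": 0,"z": 0.0004,"rx": 0,"ry": 0,"rz": 0}])

```text
time: 10.5
tool_pos: [555.5, -94.0, 112.5]
ee_rot: [0.815, -0.068, -0.574, -0.048]
contact_force: [0.4, -0.3, -1.7]
opening: 59.8
grip_force: 49.6
```

carry_out(targets=[{"x": 0.001,"y": 0,"z": 0.0004,"rx": 0,"ry": 0,"rz": 0},{"x": 0.001,"y": 0,"z": 0.0004,"rx": 0,"ry": 0,"rz": 0},{"x": 0.001,"y": 0,"z": 0.0004,"rx": 0,"ry": 0,"rz": 0}])

```text
time: 10.8
tool_pos: [555.5, -93.9, 111.9]
ee_rot: [0.815, -0.068, -0.574, -0.048]
contact_force: [0.8, 0.9, 1.1]
opening: 59.6
grip_force: 49.7
```

carry_out(targets=[{"x": 0.0007,"y": 0,"z": 0.0003,"rx": 0,"ry": 0,"rz": 0},{"x": 0.0007,"y": 0,"z": 0.0003,"rx": 0,"ry": 0,"rz": 0},{"x": 0.0007,"y": 0,"z": 0.0003,"rx": 0,"ry": 0,"rz": 0}])

```text
time: 11.1
tool_pos: [555.5, -93.9, 111.8]
ee_rot: [0.815, -0.068, -0.574, -0.048]
contact_force: [0.7, 0.5, 6.1]
opening: 59.5
grip_force: 49.8
```

carry_out(targets=[{"x": 0,"y": 0,"z": 0,"rx": 0,"ry": 0,"rz": 0},{"x": 0,"y": 0,"z": 0,"rx": 0,"ry": 0,"rz": 0},{"x": 0,"y": 0,"z": 0,"rx": 0,"ry": 0,"rz": 0},{"x": 0,"y": 0,"z": 0,"rx": 0,"ry": 0,"rz": 0},{"x": 0,"y": 0,"z": 0,"rx": 0,"ry": 0,"rz": 0},{"x": 0,"y": 0,"z": 0,"rx": 0,"ry": 0,"rz": 0}], gripper=-1)

```text
time: 11.7
tool_pos: [555.4, -94.0, 110.6]
ee_rot: [0.815, -0.068, -0.574, -0.048]
contact_force: [-1.2, -0.2, 0.8]
opening: 85.4
grip_force: 0.0
```

```bash
python3 - <<'E'
from fit import *
say();fit("4",(573,-96),22)
cv2.imwrite("pics/s4.png",cv2.resize(cv2.imread("pics/scene4.png")[130:400,60:400],None,fx=2,fy=2))
E
```

```text
11.7 [555.4 -94.  110.6] [[0.332, -0.167, -0.928], [-0.057, -0.986, 0.157], [-0.941, 0.0, -0.337]] [-1.690e-01  1.105e+00  1.055e+00 -2.000e-03  2.209e+00  1.569e+00] [-1.2 -0.2  0.8] 85.39630740748065 0.0
scene 268 z 24.509272085799694 27.38409719871065 156.41535415843305 slope deg [-0.17618864 -1.83611236] axis at mouth [573.49919216 -93.02202047] rms 7.949933753886571
top few 0
```

View pics/s4.png

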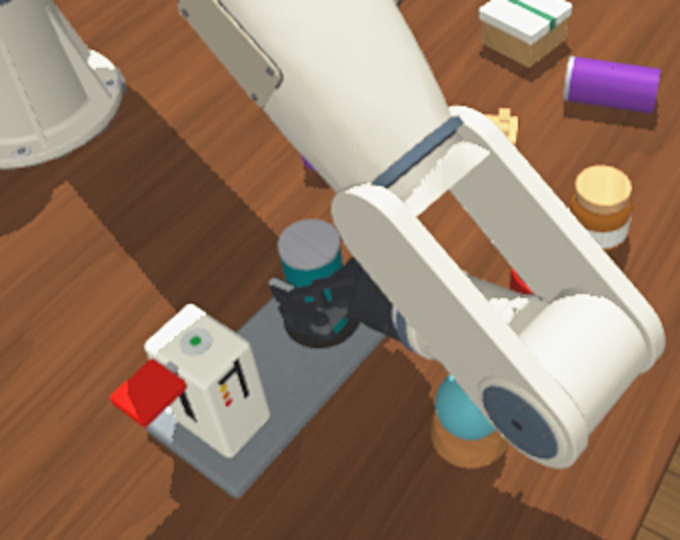

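The tumbler stands on the pad with the fingers open around it. I'll retreat along the tool axis, then rise.

carry_out(targets=[{"x": 0,"y": 0,"z": -0.01,"rx": 0,"ry": 0,"rz": 0},{"x": 0,"y": 0,"z": -0.025,"rx": 0,"ry": 0,"rz": 0},{"x": 0,"y": 0,"z": -0.045,"rx": 0,"ry": 0,"rz": 0},{"x": 0,"y": 0,"z": -0.065,"rx": 0,"ry": 0,"rz": 0},{"x": 0,"y": 0,"z": -0.085,"rx": 0,"ry": 0,"rz": 0},{"x": 0,"y": 0,"z": -0.095,"rx": 0,"ry": 0,"rz": 0},{"x": 0,"y": 0,"z": -0.095,"rx": 0,"ry": 0,"rz": 0}])

```text
time: 12.5
tool_pos: [644.4, -109.0, 142.6]
ee_rot: [0.815, -0.068, -0.573, -0.048]
contact_force: [0.7, -0.3, 0.0]
opening: 85.4
grip_force: 0.0
```

```bash
python3 - <<'E'
from h import *
say()
path(660,-9.8,330,0,12)
E
```

```text
12.5 [ 644.4 -109.   142.6] [[0.334, -0.167, -0.928], [-0.057, -0.986, 0.157], [-0.941, 0.0, -0.338]] [-0.169  1.223  0.708 -0.003  2.436  1.569] [ 0.7 -0.3  0. ] 85.37998122549787 0.0
now 671.4113108871405 -9.596478161061933 149.05935235185217 head -9.585252203215637 tilt -70.22419185991062
12
[{"x": -0.0126, "y": 0.0002, "z": -0.0043, "rx": 0.03, "ry": 5.85, "rz": -0.02}, {"x": -0.0252, "y": 0.0004, "z": -0.0088, "rx": 0.04, "ry": 11.7, "rz": -0.01}, {"x": -0.0378, "y": 0.0006, "z": -0.0135, "rx": 0.06, "ry": 17.56, "rz": 0.0}, {"x": -0.0505, "y": 0.0008, "z": -0.0184, "rx": 0.08, "ry": 23.41, "rz": 0.01}, {"x": -0.0633, "y": 0.001, "z": -0.0235, "rx": 0.09, "ry": 29.26, "rz": 0.03}, {"x": -0.0761, "y": 0.0012, "z": -0.0287, "rx": 0.1, "ry": 35.11, "rz": 0.04}, {"x": -0.0891, "y": 0.0014, "z": -0.0341, "rx": 0.12, "ry": 40.96, "rz": 0.06}, {"x": -0.1022, "y": 0.0016, "z": -0.0396, "rx": 0.13, "ry": 46.82, "rz": 0.08}, {"x": -0.1155, "y": 0.0018, "z": -0.0453, "rx": 0.14, "ry": 52.67, "rz": 0.1}, {"x": -0.1289, "y": 0.002, "z": -0.0511, "rx": 0.14, "ry": 58.52, "rz": 0.12}, {"x": -0.1425, "y": 0.0022, "z": -0.0571, "rx": 0.15, "ry": 64.37, "rz": 0.15}, {"x": -0.1563, "y": 0.0024, "z": -0.063, "rx": 0.15, "ry": 70.22, "rz": 0.17}]
```

carry_out(targets=[{"x": -0.013,"y": 0,"z": -0.004,"rx": 0,"ry": 5.9,"rz": 0},{"x": -0.025,"y": 0,"z": -0.009,"rx": 0,"ry": 11.7,"rz": 0},{"x": -0.038,"y": 0,"z": -0.0135,"rx": 0,"ry": 17.6,"rz": 0},{"x": -0.05,"y": 0,"z": -0.018,"rx": 0,"ry": 23.4,"rz": 0},{"x": -0.063,"y": 0,"z": -0.0235,"rx": 0,"ry": 29.3,"rz": 0},{"x": -0.076,"y": 0,"z": -0.029,"rx": 0,"ry": 35.1,"rz": 0},{"x": -0.089,"y": 0,"z": -0.034,"rx": 0,"ry": 41,"rz": 0},{"x": -0.102,"y": 0,"z": -0.04,"rx": 0,"ry": 46.8,"rz": 0},{"x": -0.1155,"y": 0,"z": -0.045,"rx": 0,"ry": 52.7,"rz": 0},{"x": -0.129,"y": 0,"z": -0.051,"rx": 0,"ry": 58.5,"rz": 0},{"x": -0.1425,"y": 0,"z": -0.057,"rx": 0,"ry": 64.4,"rz": 0},{"x": -0.156,"y": 0,"z": -0.063,"rx": 0,"ry": 70.2,"rz": 0}])

```text
time: 13.7
tool_pos: [649.5, -109.7, 311.5]
ee_rot: [0.997, -0.084, 0.001, 0.0]
contact_force: [0.2, -0.4, 0.5]
opening: 85.5
grip_force: 0.0
```

```bash
python3 - <<'E'
from fit import *
say();fit("5",(573,-96),30)
P=np.array([557.2,-302.4])-8*np.array([.077,.997]);print(P)
M=R.from_quat(sense()["ee_rot"]).as_matrix();h0=np.degrees(np.arctan2(M[1,0],M[0,0]));p0=sense()["tool_pos"]
rows([(p0+(np.r_[P,260]-p0)*i/12,ori(h0+(85.6-h0)*i/12,0),1) for i in range(1,13)])
E
```

```text
13.7 [ 649.5 -109.7  311.5] [[0.986, -0.167, 0.002], [-0.167, -0.986, -0.001], [0.003, 0.0, -1.0]] [-1.690e-01  3.440e-01  1.467e+00 -1.000e-03  1.328e+00  1.569e+00] [ 0.2 -0.4  0.5] 85.48994599701551 0.0
scene 893 z 30.396645998959116 31.396578982310725 138.99086748575417 slope deg [ 0.1013506  -0.16232668] axis at mouth [573.05714776 -95.68400415] rms 0.8434304608757988
top few 99
[ 556.584 -310.376]
12
[{"x": -0.0048, "y": 0.0178, "z": 0.0045, "rx": 0.04, "ry": -0.23, "rz": -7.93}, {"x": -0.0096, "y": 0.0355, "z": 0.009, "rx": 0.06, "ry": -0.23, "rz": -15.86}, {"x": -0.0145, "y": 0.0533, "z": 0.0135, "rx": 0.08, "ry": -0.23, "rz": -23.8}, {"x": -0.0193, "y": 0.0711, "z": 0.0179, "rx": 0.09, "ry": -0.22, "rz": -31.73}, {"x": -0.0241, "y": 0.0889, "z": 0.0224, "rx": 0.11, "ry": -0.22, "rz": -39.66}, {"x": -0.0289, "y": 0.1066, "z": 0.0269, "rx": 0.12, "ry": -0.21, "rz": -47.59}, {"x": -0.0338, "y": 0.1244, "z": 0.0314, "rx": 0.14, "ry": -0.2, "rz": -55.52}, {"x": -0.0386, "y": 0.1422, "z": 0.0359, "rx": 0.15, "ry": -0.19, "rz": -63.46}, {"x": -0.0434, "y": 0.16, "z": 0.0404, "rx": 0.17, "ry": -0.19, "rz": -71.39}, {"x": -0.0482, "y": 0.1777, "z": 0.0448, "rx": 0.19, "ry": -0.18, "rz": -79.32}, {"x": -0.0531, "y": 0.1955, "z": 0.0493, "rx": 0.2, "ry": -0.17, "rz": -87.25}, {"x": -0.0579, "y": 0.2133, "z": 0.0538, "rx": 0.22, "ry": -0.16, "rz": -95.18}]
```

The tumbler stands upright (slope below 0.2°) and centred within 1 mm. Next I shut the fingers and go over the paddle.

carry_out(targets=[{"x": -0.005,"y": 0.018,"z": 0.004,"rx": 0,"ry": -0.2,"rz": -7.9},{"x": -0.01,"y": 0.0355,"z": 0.009,"rx": 0,"ry": -0.2,"rz": -15.9},{"x": -0.0145,"y": 0.053,"z": 0.0135,"rx": 0,"ry": -0.2,"rz": -23.8},{"x": -0.019,"y": 0.071,"z": 0.018,"rx": 0,"ry": -0.2,"rz": -31.7},{"x": -0.024,"y": 0.089,"z": 0.022,"rx": 0,"ry": -0.2,"rz": -39.7},{"x": -0.029,"y": 0.107,"z": 0.027,"rx": 0,"ry": -0.2,"rz": -47.6},{"x": -0.034,"y": 0.124,"z": 0.031,"rx": 0,"ry": -0.2,"rz": -55.5},{"x": -0.0385,"y": 0.142,"z": 0.036,"rx": 0,"ry": -0.2,"rz": -63.5},{"x": -0.0435,"y": 0.16,"z": 0.04,"rx": 0,"ry": -0.2,"rz": -71.4},{"x": -0.048,"y": 0.178,"z": 0.045,"rx": 0.2,"ry": -0.2,"rz": -79.3},{"x": -0.053,"y": 0.1955,"z": 0.049,"rx": 0.2,"ry": -0.2,"rz": -87.2},{"x": -0.058,"y": 0.213,"z": 0.054,"rx": 0.2,"ry": -0.2,"rz": -95.2}], gripper=1, force=60)

```text
time: 15.0
tool_pos: [556.6, -310.6, 255.2]
ee_rot: [0.732, 0.682, -0.003, -0.004]
contact_force: [0.3, -0.2, 0.4]
opening: -0.1
grip_force: 0.0
```

```bash
python3 - <<'E'
from h import *
say()
rows([(np.array([556.6,-310.4,158]),ori(85.6,0),1)])
E
```

```text
15.0 [ 556.6 -310.6  255.2] [[0.071, 0.997, -0.01], [0.997, -0.071, 0.002], [0.002, -0.01, -1.0]] [-0.51   0.357  1.573 -0.003  1.222 -0.438] [ 0.3 -0.2  0.4] -0.1379688191737334 0.0
1
[{"x": 0.0, "y": 0.001, "z": 0.0972, "rx": -0.58, "ry": -0.1, "rz": 0.34}]
```

carry_out(targets=[{"x": 0,"y": 0.0005,"z": 0.03,"rx": -0.5,"ry": 0,"rz": 0.3},{"x": 0,"y": 0.0005,"z": 0.06,"rx": -0.5,"ry": 0,"rz": 0.3},{"x": 0,"y": 0.001,"z": 0.085,"rx": -0.5,"ry": 0,"rz": 0.3},{"x": 0,"y": 0.001,"z": 0.097,"rx": -0.5,"ry": 0,"rz": 0.3},{"x": 0,"y": 0.001,"z": 0.097,"rx": -0.5,"ry": 0,"rz": 0.3}])

```text
time: 15.5
tool_pos: [556.5, -309.5, 157.3]
ee_rot: [0.735, 0.678, -0.0, -0.002]
contact_force: [0.2, -0.3, -0.1]
opening: -0.0
grip_force: 0.0
```

carry_out(targets=[{"x": 0,"y": 0,"z": 0.004,"rx": 0,"ry": 0,"rz": 0},{"x": 0,"y": 0,"z": 0.008,"rx": 0,"ry": 0,"rz": 0},{"x": 0,"y": 0,"z": 0.012,"rx": 0,"ry": 0,"rz": 0},{"x": 0,"y": 0,"z": 0.016,"rx": 0,"ry": 0,"rz": 0},{"x": 0,"y": 0,"z": 0.016,"rx": 0,"ry": 0,"rz": 0}])

```text
time: 16.0
tool_pos: [558.6, -310.6, 144.9]
ee_rot: [0.735, 0.678, 0.001, 0.002]
contact_force: [-0.6, 0.7, 4.9]
opening: -0.3
grip_force: 3.2
```

carry_out(targets=[{"x": 0,"y": 0,"z": 0.004,"rx": 0,"ry": 0,"rz": 0},{"x": 0,"y": 0,"z": 0.008,"rx": 0,"ry": 0,"rz": 0},{"x": 0,"y": 0,"z": 0.012,"rx": 0,"ry": 0,"rz": 0},{"x": 0,"y": 0,"z": 0.016,"rx": 0,"ry": 0,"rz": 0},{"x": 0,"y": 0,"z": 0.016,"rx": 0,"ry": 0,"rz": 0}])

```text
time: 16.5
tool_pos: [558.5, -310.5, 128.4]
ee_rot: [0.735, 0.678, 0.001, 0.002]
contact_force: [0.1, -0.3, 5.0]
opening: -0.2
grip_force: 2.1
```

carry_out(targets=[{"x": 0,"y": 0,"z": 0.004,"rx": 0,"ry": 0,"rz": 0},{"x": 0,"y": 0,"z": 0.008,"rx": 0,"ry": 0,"rz": 0},{"x": 0,"y": 0,"z": 0.012,"rx": 0,"ry": 0,"rz": 0},{"x": 0,"y": 0,"z": 0.014,"rx": 0,"ry": 0,"rz": 0},{"x": 0,"y": 0,"z": 0.014,"rx": 0,"ry": 0,"rz": 0}])

```text
time: 17.0
tool_pos: [558.6, -310.6, 114.7]
ee_rot: [0.735, 0.678, 0.001, 0.002]
contact_force: [-1.5, 0.9, 7.7]
opening: -0.0
grip_force: 3.9
```

carry_out(targets=[{"x": 0,"y": 0,"z": 0.001,"rx": 0,"ry": 0,"rz": 0},{"x": 0,"y": 0,"z": 0.001,"rx": 0,"ry": 0,"rz": 0},{"x": 0,"y": 0,"z": 0.001,"rx": 0,"ry": 0,"rz": 0},{"x": 0,"y": 0,"z": 0.001,"rx": 0,"ry": 0,"rz": 0}])

```text
time: 17.4
tool_pos: [558.6, -310.5, 114.1]
ee_rot: [0.735, 0.678, 0.001, 0.002]
contact_force: [-1.5, 0.6, 8.8]
opening: -0.2
grip_force: 4.3
```

carry_out(targets=[{"x": 0,"y": 0,"z": 0.001,"rx": 0,"ry": 0,"rz": 0},{"x": 0,"y": 0,"z": 0.001,"rx": 0,"ry": 0,"rz": 0},{"x": 0,"y": 0,"z": 0.001,"rx": 0,"ry": 0,"rz": 0},{"x": 0,"y": 0,"z": 0.001,"rx": 0,"ry": 0,"rz": 0}])

```text
time: 17.8
tool_pos: [558.6, -310.5, 113.3]
ee_rot: [0.735, 0.678, 0.001, 0.002]
contact_force: [-1.9, 1.2, 10.7]
opening: -0.0
grip_force: 5.1
```

```bash
python3 - <<'E'
from fit import *
say();fit("6",(573,-96),30)
W=np.load("scene6.npz");p,W=W["p"],W["W"];h=cv2.cvtColor(p,cv2.COLOR_RGB2HSV)
k=(h[...,1]>150)&((h[...,0]<8)|(h[...,0]>172))&(np.hypot(W[...,0]-557,W[...,1]+305)<40)&(W[...,2]>80)
q=W[k];print("paddle z",np.percentile(q[:,2],[5,50,75,95]),len(q))
cv2.imwrite("pics/s6.png",cv2.resize(cv2.imread("pics/scene6.png")[230:390,90:310],None,fx=3.5,fy=3.5))
E
```

```text
17.8 [ 558.6 -310.5  113.3] [[0.082, 0.997, 0.004], [0.997, -0.082, -0.001], [-0.001, 0.004, -1.0]] [-5.100e-01  4.980e-01  1.698e+00  1.000e-03  9.410e-01 -4.290e-01] [-1.9  1.2 10.7] -0.028743109558723796 5.050319656147622
scene 891 z 30.071506268382336 31.04452142429475 139.87772759657946 slope deg [ 0.12039626 -0.11877158] axis at mouth [573.02261527 -95.72906597] rms 0.8600144798630996
top few 91
paddle z [107.46635944 113.86867545 115.1846834  116.4882024 ] 327
```

View pics/s6.png

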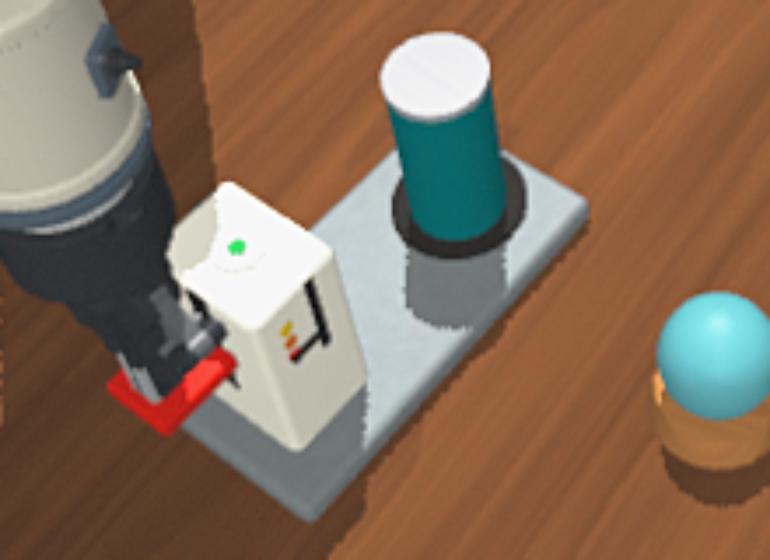

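The pointer is at the red dot, crop (297,355). The fingers rest on the paddle at about 36 mm of travel with 10.7 N, and the tumbler is upright on the peg. Handing in.

```bash
python3 -c "
from workcell import sign_off
print(sign_off())"
```

```text
the job is handed in; nothing more can be done
None
```

The tumbler stands mouth down on the peg, let go, and the fingers are holding the paddle at the third click with about 10.7 N; I handed the job in at about 18 s, and `sign_off` gave no verdict.

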